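# Hook and latch the cover plate of an instrument housing

### The arm

A 7-joint arm with a two-finger parallel gripper is mounted at the origin on a cart in front of the work surface, level with it; the furniture and walls round the work are solid. World frame = base frame: x ahead of the robot, y to its left, z up, the work surface at z = 0. Lengths are in m, angles in rad, forces in N, time in s.
With the tool pointing down it reaches from about 0.425 to 0.925 m from the base axis. Payload 6.8 kg.
Tool frame: the origin (TCP) lies on the centre line of the jaws, within the pads' length; the fingertips stand 11 mm ahead of it and the grasp point (between the pads) lies 8 mm behind it (env.tcp_to_tips is the distance from the TCP to the fingertips, in m); z points along the fingers, y is the line along which they close (so a half turn about z gives the same grasp; the last joint's range is limited). The gripper opens to 85 mm and grips with 20 to 120 N. Pads are 22 mm wide; open, the fingers measure 114 mm over their backs; the gripper's body (76 mm by 85 mm) begins 54 mm behind the grasp point. The pads swing forward as they close: fully open they stand 13 mm farther back than shut.
Start: joints at [-1.352, 0.477, 0.022, 1.555, -0.011, 1.109, -0.083], TCP at [0.217, 0.639, 0.242] pointing down, gripper open.
Joint ranges: [-2.96, 2.96], [-0.34, 2.1], [-1.41, 1.46], [0.24, 2.44], [-1.37, 4.51], [0.17, 1.92], [-2.96, 2.96]. Speed limits (rad/s): [2.39, 2.39, 3.14, 3.14, 3.14, 3.14, 3.14].

### API

Orientations are given as a unit quaternion [w, x, y, z].
In Python, from bench import env gives the robot as it stands. The module is installed in compiled form; this text tells all that it offers.
- The arm moves only by the tool send_rows, never from a script. Its argument "commands" is a list of rows, each an object of numbers: "tx", "ty", "tz": the shift along the tool's x, y, z as a fraction of full scale; "rx", "ry", "rz": the turn, a rotation vector about the tool's x, y, z as a fraction of full scale; "claw": the opening, from 0 (shut) to 1 (fully open). A call has 1 to 12 rows; each row is the pose to reach, as a shift and turn from the pose commanded when the call began, along the tool's axes at that moment; what a row does not reach only later rows make up. Full scale, the value 1, is 0.5 m for a shift and 120 degrees for a turn. A row lasts 1/12 s, in which the tool goes at most 41.7 mm and 7.16 degrees, less where a joint would pass 70% of its speed; a pose out of reach is approached as far as the arm can. A call with a number of a shift or a turn outside -1 to 1 is refused whole. A call with a gripper value outside its range is refused whole. The fingers move at their own pace and stop on an object; "force" is the grip in N (left out, the last holds). Time passes only in rows, so rows that repeat a pose let the fingers close. It gives the time, the measured TCP pose, the force, the opening and the grip force at its end, in the units of the state.
- env.read_state(): the state, without advancing time (a new reading comes with each control period).
- env.read_camera(name): name is "scene" or "top" or "wrist"; returns a dict with "color" (400x640x3 uint8, red, green, blue), "camera_matrix" (3x3 intrinsics, pixels), "dist" ([k1, k2, p1, p2, k3] as OpenCV has them; the pictures are not rectified), "R" (3x3) and "t" (3): a world point X has camera coordinates R X + t; the wrist camera has in their place "mount" (4x4, takes a point from camera to tool coordinates, whose origin is the TCP and whose axes are the flange's). Camera axes: x right, y down, z forward; pixel columns grow to the right and rows downward; lengths in m; the calibration is good to about 2 mm. A picture is of the moment at which its call begins: read the wrist's pose just before it. There is no depth.
- env.sign_off(): hands the job in; it is judged then, once.
The state is a dict: "clock": time; "joint_pos": joint angles; "qd": joint speeds; "joint_torque": joint torques, N m; "ee_pos": TCP position; "tool_rot": TCP orientation; "wrist_force": force on the tool from outside, world axes, zero at the start; "moment": the same for the moment, N m; "width": finger opening in m; "grasp_force": force on a finger pad.
Only numpy, scipy, OpenCV 4.12 (cv2) and the standard library are available. Lean on these libraries where they do the work, as an engineer would, in place of code of your own. Each camera call takes 0.05 s, during which the arm holds its last target. There are 200 camera calls.

### The job

Close the white instrument housing with the bare metal cover plate that stands on the sloped rest: keep the plate sloped about as it stands, slip its lower edge under the overhanging lip on the robot's side of the housing, then lower the opposite edge until the plate lies flat in its seat inside the rim. Then swing the turn latch by its knob a quarter turn, until it points straight across the plate's free edge, and let go. Leave the beaker and the tape roll where they are.

Things in the scene. Friction and masses are not known exactly. Their poses are not given: they have to be found in the camera images.
- plate: Loose aluminium cover plate, 150 (x) x 100 (y) x 6 mm, 0.25 kg, plain flat underside. Origin at the centre of its underside, z out of its upper face, which carries a grip fin. It starts on the rest at a slope of 30 degrees: its -x edge (to be hooked) low and towards the robot, its +x edge (the free edge) high.
- fin (a point): Point to grip on the plate, 29 mm above its underside. The black upright fin stands across the plate's middle: 12 mm thick along the plate's x, 60 mm long along y, from 6 to 39 mm above the underside. Pinch it with the fingers closing along the plate's x. Axes as the plate's.
- hook_edge (a point): Middle of the plate's -x edge face, at half thickness: (-75, 0, 3) mm in the plate's frame. Axes as the plate's.
- housing: Fixed white instrument housing, 217 x 136 mm in plan, with an open well on top. Origin on the worktop under the well's centre; +x points away from the robot (yaw within 0.3 rad), z up. In its frame, mm: ledge on which the plate lies at z 45; side and far rims up to z 52; wall with the lip on the -x side, top z 68; flat far block x 78 to 125, top z 52, carrying the latch.
- seat (a point): (0, 0, 45) mm in the housing: where the origin of the seated plate belongs, plate x along housing x. The well above the ledge is 156 mm long (x -78 to 78) and 108 mm wide (y -54 to 54): 3 mm play in x, 4 mm in y, each way. Axes as the housing's.
- lip_edge (a point): (-63, 0, 61) mm in the housing: middle of the lower free edge of the lip. The lip overhangs the ledge from the wall (x -78) to x -63, over the whole width, underside z 61, top z 68: 16 mm of height between ledge and lip. From lip to far rim the opening is 141 mm, shorter than the plate.
- latch (a joint): Turn latch with vertical pivot on the housing's far block. 0 = arm points to the housing's +y along the far rim (open); 1.57 = to its -x, over the plate (closed); grows anticlockwise from above; range -0.5 to 1.6, starts -0.45 to 0. Light friction (1 N at the knob), stays where left. Arm 16 mm wide, 52 mm long from the pivot, z 53.5 to 58.5 mm: it passes 2.5 mm over a seated plate.
- latch_pivot (a point): Pivot axis of the latch, at the arm's underside: (100, 0, 53.5) mm in the housing. Axes as the housing's.
- latch_knob (a point): Centre of the top of the latch's upright round black knob: 16 mm diameter, from the arm's top at z 58.5 up to z 86.5 mm, 40 mm from the pivot.
- rest: Fixed grey sloped rest on which the plate starts, base 150 x 100 mm. Origin on the worktop under its middle; +x (high side) points away from the robot (yaw within 0.3 rad). Its seat slopes at 30 degrees, with a 4 mm high stop at the plate's low edge; the plate's origin starts about at (-3, 0, 57.5) mm in its frame. The rest stands left or right of the housing.
- beaker: Bystander: clear beaker, 53 mm across, 66 mm high, origin under its centre. Stands behind the work.
- tape_roll: Bystander: roll of tape lying flat, 91 mm across, 19 mm high, origin under its centre. Behind the work.

How it is judged:
By the outcome, as a careful person would: the job done as asked, in the order asked, and still so for the second after the job is handed in, with the robot touching nothing.
It also fails if it takes over 61 s, if anything falls off the work surface, if the arm or the gripper's body presses on something with over 40 N, if the wrist force passes 120 N, or if a joint passes its speed limit or range.

## Working session

There is one attempt and no reset: what is moved stays moved. The work goes in short steps, Python scripts to look and compute and a tool call to move; the robot and the scene stay as the last step left them, time stands still between calls to the robot, and variables do not carry over. Pictures are saved under pics/ and viewed, at most 10 in all, crops included, and the job is handed in when it is done.

Besides the shell and the picture viewer there is one more tool, called as name([rows], argument=value, ...), one row to a line, values as JSON. send_rows: Moves the arm, as the interface text tells. Its arguments: {"type":"object","properties":{"commands":{"type":"array"},"force":{"type":"number"}},"required":["commands"]}

```bash
mkdir -p pics; python3 - <<'E'
from bench import env
import cv2,numpy as np
s=env.read_state();print({k:np.round(v,3).tolist() for k,v in s.items()},env.tcp_to_tips)
for n in("top","scene","wrist"):
    c=env.read_camera(n);cv2.imwrite(f"pics/{n}0.png",c["color"][...,::-1])
    print(n,[(k,np.round(c[k],4).tolist()) for k in c if k!="color"])
E
```

```text
{'clock': 0.0, 'joint_pos': [-1.352, 0.478, 0.022, 1.556, -0.012, 1.109, -0.083], 'qd': [-0.001, -0.0, 0.0, -0.001, -0.001, 0.0, 0.001], 'joint_torque': [-0.0, -59.645, 1.607, -28.12, 0.012, 0.01, -0.0], 'ee_pos': [0.216, 0.639, 0.241], 'tool_rot': [-0.0, 0.163, 0.987, -0.001], 'wrist_force': [-1.172, -0.219, -0.296], 'moment': [0.085, -0.029, 0.038], 'grasp_force': 0.0, 'width': 0.085} 0.011
top [('camera_matrix', [[388.9614, 0.0, 315.5059], [0.0, 388.9614, 197.1632], [0.0, 0.0, 1.0]]), ('dist', [-0.0751, 0.0, 0.0, 0.0, 0.0]), ('R', [[-0.0212, -0.9997, 0.0147], [-0.994, 0.0195, -0.1078], [0.1074, -0.0169, -0.9941]]), ('t', [0.0475, 0.6054, 0.9043])]
scene [('camera_matrix', [[386.447, 0.0, 319.5251], [0.0, 386.447, 200.6375], [0.0, 0.0, 1.0]]), ('dist', [-0.0857, 0.0, 0.0, 0.0, 0.0]), ('R', [[0.7367, -0.6757, 0.0264], [-0.3469, -0.4111, -0.843], [0.5805, 0.6119, -0.5372]]), ('t', [-0.4057, 0.3139, 0.6202])]
wrist [('camera_matrix', [[305.8165, 0.0, 313.8348], [0.0, 305.8165, 204.8499], [0.0, 0.0, 1.0]]), ('dist', [-0.0497, 0.0, 0.0, 0.0, 0.0]), ('mount', [[0.0005, -0.9491, -0.3151, 0.0811], [1.0, 0.0004, 0.0004, 0.0009], [-0.0003, -0.3151, 0.9491, -0.1328], [0.0, 0.0, 0.0, 1.0]])]
```

View pics/top0.png

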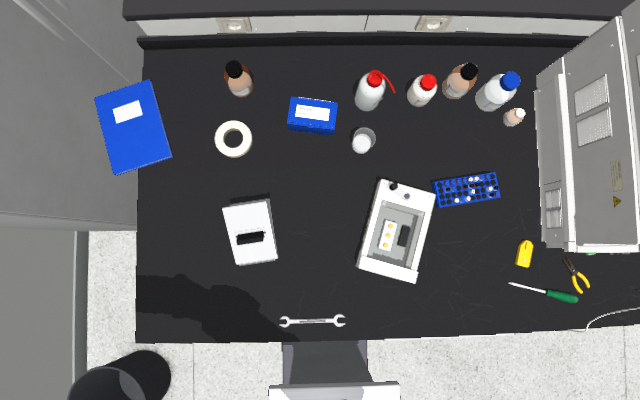

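View pics/scene0.png

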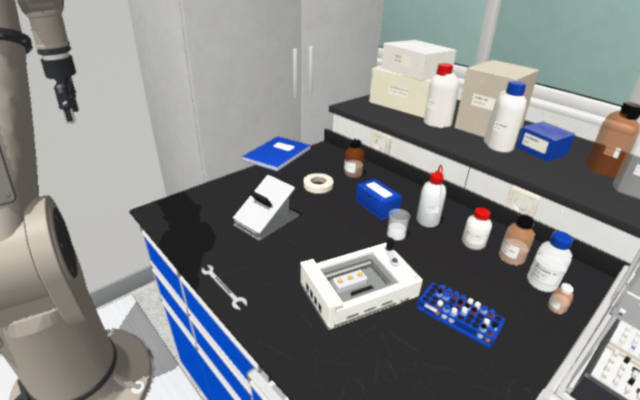

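The top view shows the plate on its rest at about (250,232) with the fin at (250,238). The housing is at about (397,232), with the latch knob near (393,187) and the pivot near (407,196). The scene view confirms the plate rest stands left of the housing (robot +y side).

```bash
cat >h.py <<'E'
from bench import env
import cv2,numpy as np
from scipy.spatial.transform import Rotation as Rn
def rot(q): return Rn.from_quat(np.r_[q[1:],q[0]])
def cam(n,f=None):
    s=env.read_state(); c=env.read_camera(n)
    if n=="wrist":
        T=np.eye(4);T[:3,:3]=rot(s["tool_rot"]).as_matrix();T[:3,3]=s["ee_pos"]
        W=T@np.array(c["mount"]); c["R"]=W[:3,:3].T; c["t"]=-c["R"]@W[:3,3]
    c["R"]=np.array(c["R"]);c["t"]=np.array(c["t"])
    if f: cv2.imwrite(f,c["color"][...,::-1])
    return c
def ray(c,uv):
    p=cv2.undistortPoints(np.array(uv,float).reshape(-1,1,2),np.array(c["camera_matrix"]),np.array(c["dist"])).reshape(-1,2)
    return -c["R"].T@c["t"], np.c_[p,np.ones(len(p))]@c["R"]
def onz(c,uv,z):
    o,d=ray(c,uv); return o+d*((z-o[2])/d[:,2])[:,None]
def proj(c,X):
    return cv2.projectPoints(np.array(X,float).reshape(-1,3),cv2.Rodrigues(c["R"])[0],c["t"],np.array(c["camera_matrix"]),np.array(c["dist"]))[0].reshape(-1,2)
def move(pos,R):
    """numbers for a send_rows row, from the current measured pose"""
    s=env.read_state();R0=rot(s["tool_rot"])
    return np.round(R0.inv().apply(np.array(pos)-s["ee_pos"])/.5,4),np.round((R0.inv()*R).as_rotvec()/np.radians(120),4)
E
python3 - <<'E'
from h import *
c=cam("top");im=c["color"][165:290,215:445,::-1]
cv2.imwrite("pics/crop0.png",cv2.resize(im,None,fx=3.45,fy=3.45,interpolation=cv2.INTER_CUBIC))
print(onz(c,[(250,238),],.09),onz(c,[(397,232)],.05),onz(c,[(393,187)],.0865))
g=c["color"].astype(int)
m=((g.min(2)>150)).astype(np.uint8)
for k in cv2.findContours(m,cv2.RETR_EXTERNAL,cv2.CHAIN_APPROX_NONE)[0]:
    x,y,w,h=cv2.boundingRect(k)
    if 300<cv2.contourArea(k) and 200<x<460 and 120<y<300: print((x,y,w,h),cv2.approxPolyDP(k,4,True).reshape(-1,2).tolist())
E
```

```text
[[0.51108462 0.18448702 0.09      ]] [[ 0.51801252 -0.15475094  0.05      ]] [[ 0.62028381 -0.14168841  0.0865    ]]
(222, 201, 56, 64) [[265, 201], [222, 208], [237, 264], [277, 258]]
(358, 179, 78, 105) [[381, 179], [358, 266], [415, 283], [435, 195], [398, 183], [392, 191], [391, 182]]
(215, 121, 37, 36) [[227, 121], [215, 133], [216, 146], [224, 154], [239, 155], [250, 144], [250, 131], [241, 122]]
```

View pics/crop0.png

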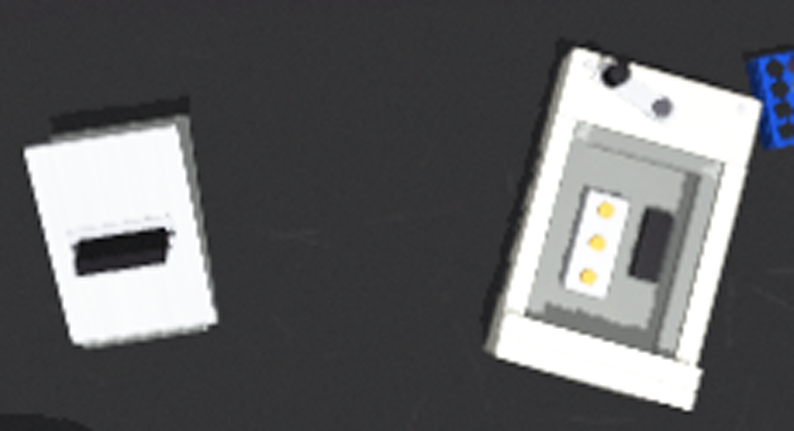

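Crop: the plate's fin spans crop px (75-175, 230-275). The housing's well is open, with the lip at the bottom. The latch knob is at crop (615,74) and the pivot at (661,107), so the latch arm is near -0.3 rad open. Next I'll move to a wrist view that covers both.

```bash
python3 - <<'E'
from h import *
R=Rn.from_matrix(np.array([[0,1,0],[1,0,0],[0,0,-1.]]).T)
print(move([.53,.06,.33],R))
E
```

```text
(array([-0.9654, -0.8956, -0.1755]), array([-4.00e-04,  4.00e-04,  5.94e-01]))
```

send_rows([
  {"tx": -0.48,"ty": -0.45,"tz": -0.175,"rz": 0.3,"claw": 1},
  {"tx": -0.48,"ty": -0.45,"tz": -0.175,"rz": 0.3},
  {"tx": -0.48,"ty": -0.45,"tz": -0.175,"rz": 0.3},
  {"tx": -0.48,"ty": -0.45,"tz": -0.175,"rz": 0.3},
  {"tx": -0.965,"ty": -0.895,"tz": -0.175,"rz": 0.594},
  {"tx": -0.965,"ty": -0.895,"tz": -0.175,"rz": 0.594},
  {"tx": -0.965,"ty": -0.895,"tz": -0.175,"rz": 0.594},
  {"tx": -0.965,"ty": -0.895,"tz": -0.175,"rz": 0.594},
  {"tx": -0.965,"ty": -0.895,"tz": -0.175,"rz": 0.594},
  {"tx": -0.965,"ty": -0.895,"tz": -0.175,"rz": 0.594},
  {"tx": -0.965,"ty": -0.895,"tz": -0.175,"rz": 0.594},
  {"tx": -0.965,"ty": -0.895,"tz": -0.175,"rz": 0.594},
])

```text
validation failed for argument at $.co...
```

```bash
python3 - <<'E'
from h import *
R=Rn.from_matrix(np.array([[0,1,0],[1,0,0],[0,0,-1.]]).T)
s=env.read_state();print(s["clock"],s["ee_pos"],s["tool_rot"],np.round(s["joint_pos"],2));print(move([.53,.06,.33],R))
E
```

```text
0.2 [0.21658123 0.63895839 0.24169874] [-4.76948095e-05  1.62666948e-01  9.86680878e-01 -5.53298345e-04] [-1.35  0.48  0.02  1.56 -0.01  1.11 -0.08]
(array([-0.9654, -0.8956, -0.1755]), array([-4.00e-04,  4.00e-04,  5.94e-01]))
```

send_rows([
  {"tx": -0.48,"ty": -0.45,"tz": -0.175,"rx": 0,"ry": 0,"rz": 0.3,"claw": 1},
  {"tx": -0.48,"ty": -0.45,"tz": -0.175,"rx": 0,"ry": 0,"rz": 0.3,"claw": 1},
  {"tx": -0.48,"ty": -0.45,"tz": -0.175,"rx": 0,"ry": 0,"rz": 0.3,"claw": 1},
  {"tx": -0.48,"ty": -0.45,"tz": -0.175,"rx": 0,"ry": 0,"rz": 0.3,"claw": 1},
  {"tx": -0.965,"ty": -0.895,"tz": -0.175,"rx": 0,"ry": 0,"rz": 0.594,"claw": 1},
  {"tx": -0.965,"ty": -0.895,"tz": -0.175,"rx": 0,"ry": 0,"rz": 0.594,"claw": 1},
  {"tx": -0.965,"ty": -0.895,"tz": -0.175,"rx": 0,"ry": 0,"rz": 0.594,"claw": 1},
  {"tx": -0.965,"ty": -0.895,"tz": -0.175,"rx": 0,"ry": 0,"rz": 0.594,"claw": 1},
  {"tx": -0.965,"ty": -0.895,"tz": -0.175,"rx": 0,"ry": 0,"rz": 0.594,"claw": 1},
  {"tx": -0.965,"ty": -0.895,"tz": -0.175,"rx": 0,"ry": 0,"rz": 0.594,"claw": 1},
  {"tx": -0.965,"ty": -0.895,"tz": -0.175,"rx": 0,"ry": 0,"rz": 0.594,"claw": 1},
  {"tx": -0.965,"ty": -0.895,"tz": -0.175,"rx": 0,"ry": 0,"rz": 0.594,"claw": 1},
])

```text
clock: 1.2
ee_pos: [0.4516, 0.2036, 0.3153]
tool_rot: [-0.0, 0.707, 0.707, 0.0]
wrist_force: [1.0, 0.9, 0.1]
width: 0.0853
grasp_force: 0.0
```

send_rows([
  {"tx": -0.28,"ty": 0.15,"tz": -0.03,"rx": 0,"ry": 0,"rz": 0,"claw": 1},
  {"tx": -0.28,"ty": 0.15,"tz": -0.03,"rx": 0,"ry": 0,"rz": 0,"claw": 1},
  {"tx": -0.28,"ty": 0.15,"tz": -0.03,"rx": 0,"ry": 0,"rz": 0,"claw": 1},
  {"tx": -0.28,"ty": 0.15,"tz": -0.03,"rx": 0,"ry": 0,"rz": 0,"claw": 1},
  {"tx": -0.28,"ty": 0.15,"tz": -0.03,"rx": 0,"ry": 0,"rz": 0,"claw": 1},
  {"tx": -0.28,"ty": 0.15,"tz": -0.03,"rx": 0,"ry": 0,"rz": 0,"claw": 1},
  {"tx": -0.28,"ty": 0.15,"tz": -0.03,"rx": 0,"ry": 0,"rz": 0,"claw": 1},
])

```text
clock: 1.78
ee_pos: [0.5257, 0.0662, 0.3296]
tool_rot: [-0.0, 0.707, 0.707, -0.0]
wrist_force: [0.4, 0.3, -0.4]
width: 0.0853
grasp_force: 0.0
```

```bash
python3 - <<'E'
from h import *
s=env.read_state();print(s["clock"],s["ee_pos"],np.round(s["joint_pos"],2),np.round(s["qd"],3))
c=cam("wrist","pics/w1.png")
np.savez("w1.npz",R=c["R"],t=c["t"],camera_matrix=c["camera_matrix"],dist=c["dist"],color=c["color"])
E
```

```text
1.7833 [0.52574195 0.06622124 0.3296412 ] [-0.75  0.17  0.59  1.82 -0.1   1.18 -0.13] [-0.022 -0.002 -0.023  0.007 -0.001 -0.     0.001]
```

View pics/w1.png

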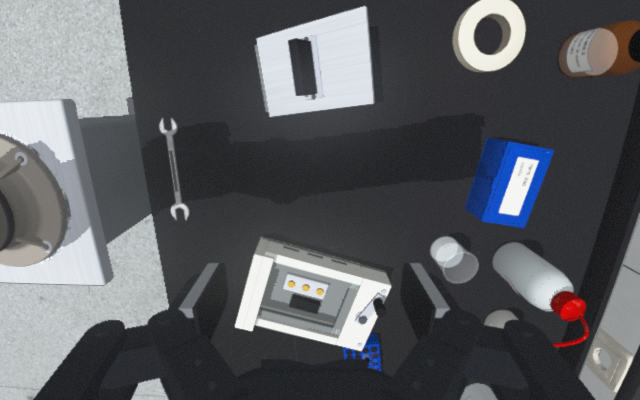

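The wrist view shows the plate at (256-375, 8-117) with its fin near (303,68), the housing at (236-390, 237-350), the knob at about (379,303) and the latch pivot at about (362,320). The tape roll and beaker are both clear of the work.

```bash
cat >m.py <<'E'
from h import *
def quad(m,box,eps=6):
    x0,y0,x1,y1=box; mm=np.zeros_like(m);mm[y0:y1,x0:x1]=m[y0:y1,x0:x1]
    k=max(cv2.findContours(mm,cv2.RETR_EXTERNAL,cv2.CHAIN_APPROX_NONE)[0],key=cv2.contourArea)
    k=cv2.convexHull(k)
    for e in np.arange(2,20,.5):
        q=cv2.approxPolyDP(k,e,True).reshape(-1,2)
        if len(q)<=4: break
    # refine sides by line fits on the true mask contour
    kk=cv2.findContours(mm,cv2.RETR_EXTERNAL,cv2.CHAIN_APPROX_NONE)[0];kk=max(kk,key=cv2.contourArea).reshape(-1,2).astype(float)
    L=[]
    for i in range(4):
        a,b=q[i].astype(float),q[(i+1)%4].astype(float);u=(b-a)/np.linalg.norm(b-a);n=np.array([-u[1],u[0]])
        s=(kk-a)@u/np.linalg.norm(b-a);d=abs((kk-a)@n);p=kk[(s>.12)&(s<.88)&(d<3)]
        vx,vy,px,py=cv2.fitLine(p.astype(np.float32),cv2.DIST_HUBER,0,.01,.01).ravel();L.append(np.cross([px,py,1],[px+vx,py+vy,1]))
    r=np.array([(lambda h:h[:2]/h[2])(np.cross(L[i-1],L[i])) for i in range(4)])
    return r
def tri(c1,p,c2,q):
    o1,d1=ray(c1,[p]);o2,d2=ray(c2,[q]);d1,d2=d1[0],d2[0]
    s=np.linalg.lstsq(np.c_[d1,-d2],o2-o1,rcond=None)[0];a,b=o1+s[0]*d1,o2+s[1]*d2
    return (a+b)/2,np.linalg.norm(a-b)
E
python3 - <<'E'
from m import *
w=dict(np.load("w1.npz"));t=cam("top")
gt=t["color"].min(2);gw=w["color"].min(2)
for n,g,b in(("plate top",gt,(205,190,300,275)),("plate w",gw,(240,0,395,130)),("hous top",gt,(340,170,445,295)),("hous w",gw,(225,230,400,360))):
    for th in(120,170): print(n,th,np.round(quad((g>th).astype(np.uint8),b),1).tolist())
o=lambda c:np.round(-c["R"].T@c["t"],3);print(o(t),o(w))
# dark blobs: fin and knob
for n,c,g,b,z in(("fin t",t,gt,(230,225,270,250),.09),("fin w",w,gw,(280,30,330,105),.09),("knob t",t,gt,(384,182,400,194),.0865),("knob w",w,gw,(366,285,392,318),.0865)):
    x0,y0,x1,y1=b;m=np.zeros_like(g);m[y0:y1,x0:x1]=(g[y0:y1,x0:x1]<70)
    k=max(cv2.findContours(m,cv2.RETR_EXTERNAL,cv2.CHAIN_APPROX_NONE)[0],key=cv2.contourArea)
    print(n,cv2.minAreaRect(k),cv2.boundingRect(k))
E
```

```text
plate top 120 [[299.0, 190.0], [299.0, 274.0], [229.4, 274.0], [221.4, 190.0]]
plate top 170 [[299.0, 190.0], [299.0, 229.4], [255.5, 234.9], [249.9, 190.0]]
plate w 120 [[365.6, 5.1], [373.8, 102.8], [267.3, 116.3], [253.6, 38.5]]
plate w 170 [[365.1, 5.8], [372.7, 102.5], [269.3, 115.8], [256.4, 38.0]]
hous top 120 [[340.0, 168.0], [435.6, 193.7], [413.6, 281.5], [340.0, 296.9]]
hous top 170 [[435.4, 193.6], [413.9, 279.1], [388.7, 285.4], [329.5, 166.7]]
hous w 120 [[393.0, 279.7], [361.8, 350.1], [235.4, 321.8], [257.5, 239.7]]
hous w 170 [[254.9, 250.2], [389.7, 284.3], [361.9, 349.3], [235.6, 323.3]]
[0.506 0.051 0.963] [0.526 0.148 0.462]Traceback (most recent call last):
  File "<stdin>", line 10, in <module>
ValueError: max() iterable argument is empty
```

```bash
python3 - <<'E'
from m import *
w=dict(np.load("w1.npz"));t=cam("top");t["color"]=cv2.imread("pics/top0.png")[...,::-1]
gt=t["color"].min(2);gw=w["color"].min(2)
Q={}
for n,g,b in(("pt",gt,(205,190,300,275)),("pw",gw,(240,0,395,130)),("ht",gt,(340,170,445,295)),("hw",gw,(225,230,400,360))):
    Q[n]=quad((g>170).astype(np.uint8),b)
    print(n,np.round(Q[n],1).tolist())
# order corners by world: project to z=.06 and sort by (x,y) signs
def order(c,q):
    X=onz(c,q,.06);d=X-X.mean(0);a=np.arctan2(d[:,1],d[:,0]);i=np.argsort(a);return q[i]  # (-x-y),(+x-y),(+x+y),(-x+y)
for a,b in(("pt","pw"),("ht","hw")):
    for p,q in zip(order(t,Q[a]),order(w,Q[b])): 
        X,e=tri(t,p,w,q);print(a,np.round(X*1e3,1),"gap",round(e*1e3,1))
for n,c,g,b,z in(("fin t",t,gt,(230,225,270,250),.09),("fin w",w,gw,(280,30,330,105),.09),("knob t",t,gt,(384,178,400,194),.0865),("knob w",w,gw,(366,285,392,318),.0865)):
    x0,y0,x1,y1=b;m=np.zeros_like(g);m[y0:y1,x0:x1]=(g[y0:y1,x0:x1]<70)
    k=max(cv2.findContours(m,cv2.RETR_EXTERNAL,cv2.CHAIN_APPROX_NONE)[0],key=cv2.contourArea)
    r=cv2.minAreaRect(k);print(n,np.round(cv2.boxPoints(r),1).tolist(),np.round(onz(c,[r[0]],z)*1e3,1))
a=(slice(230,365),slice(225,400))
cv2.imwrite("pics/c1.png",np.hstack([cv2.resize(w["color"][230:360,225:400,::-1],(525,390),interpolation=cv2.INTER_CUBIC),cv2.resize(w["color"][0:130,240:332,::-1],(275,390),interpolation=cv2.INTER_CUBIC)]))
E
```

```text
pt [[265.3, 201.3], [276.6, 258.1], [236.1, 264.4], [222.0, 207.9]]
pw [[365.1, 5.8], [372.7, 102.5], [269.3, 115.8], [256.4, 38.0]]
ht [[381.2, 179.6], [435.0, 193.9], [413.1, 282.6], [357.3, 267.4]]
hw [[254.9, 250.2], [389.7, 284.3], [361.9, 349.3], [235.6, 323.3]]
pt [462.  132.2  10.7] gap 0.4
pt [593.1 149.6  93.3] gap 1.3
pt [576.7 241.  121.6] gap 1.6
pt [448.1 232.9   6.3] gap 2.5
ht [ 400.5 -185.1   61.6] gap 0.1
ht [ 607.8 -251.2   47.5] gap 1.7
ht [ 645.  -122.6   45.6] gap 1.8
ht [438.4 -57.7  55. ] gap 0.2
fin t [[235.89999389648438, 234.89999389648438], [262.79998779296875, 230.6999969482422], [264.20001220703125, 240.10000610351562], [237.3000030517578, 244.3000030517578]] [[512.2 184.3  90. ]]
fin w [[288.5, 39.70000076293945], [309.0, 37.099998474121094], [316.0, 92.80000305175781], [295.3999938964844, 95.30000305175781]] [[512.6 189.   90. ]]
knob t [[384.0, 178.0], [399.0, 178.0], [399.0, 189.0], [384.0, 189.0]] [[ 628.4 -138.6   86.5]]
knob w [[374.0, 289.0], [391.0, 289.0], [391.0, 317.0], [374.0, 317.0]] [[ 626.3 -127.6   86.5]]
```

View pics/c1.png

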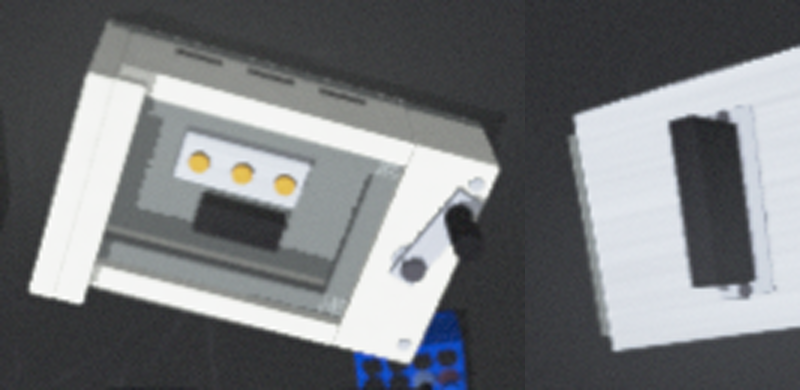

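The crop shows the housing's lip-wall top edge running from crop (90,73) to (30,292), far block corners at (497,163) and (405,362), the pivot at (412,268) and the knob top at about (460,215). The fin's top face corners are at about (670,120) and (693,287).

```bash
python3 - <<'E'
from m import *
w=dict(np.load("w1.npz"));t=cam("top")
P=lambda n,c,uv,z:print(n,np.round(onz(c,uv,z)*1e3,1).tolist())
P("plate low t",t,[(276.6,258.1),(236.1,264.4)],.0252);P("plate low w",w,[(269.3,115.8),(256.4,38)],.0252)
P("plate hi t",t,[(265.3,201.3),(222,207.9)],.1002);P("plate hi w",w,[(372.7,102.5),(365.1,5.8)],.1002)
k=lambda x,y:(225+x/3-.33,230+y/3-.33)
P("h near t",t,[(413.1,282.6),(357.3,267.4)],.068);P("h near w",w,[k(30,292),k(90,73)],.068)
P("h far t",t,[(435,193.9),(381.2,179.6)],.052);P("h far w",w,[k(405,362),k(497,163)],.052)
P("well far/sides rim w: far-right, far-left",w,[k(340,325),k(412,150)],.052)
P("lip edge w",w,[k(95,290),k(146,88)],.068)
P("pivot w",w,[k(412,268)],.0585);P("knob top w",w,[k(460,216)],.0865)
f=lambda x,y:(215+x/3.45-.36,165+y/3.45-.36)
P("pivot t",t,[f(661,107)],.0585);P("knob t",t,[f(616,74)],.0865)
P("lip t",t,[f(704,370),f(507,312)],.068);P("welltop t",t,[f(725,162),f(575,122)],.052)
g=lambda x,y:(240+x/2.99-525/2.99-.33,y/3-.33)
P("fin top left edge w",w,[g(670,120),g(693,287)],.0883);P("fin top right edge w",w,[g(712,117),g(735,284)],.0943)
E
```

```text
plate low t [[462.4, 131.1, 25.2], [449.3, 228.1, 25.2]]
plate low w [[464.2, 132.6, 25.2], [451.3, 230.6, 25.2]]
plate hi t [[591.8, 148.4, 100.2], [578.9, 245.2, 100.2]]
plate hi w [[592.3, 150.0, 100.2], [579.4, 247.5, 100.2]]
h near t [[401.3, -183.4, 68.0], [439.3, -56.2, 68.0]]
h near w [[400.3, -187.1, 68.0], [440.7, -57.3, 68.0]]
h far t [[606.3, -249.9, 52.0], [643.1, -121.7, 52.0]]
h far w [[604.1, -249.0, 52.0], [645.0, -117.7, 52.0]]
well far/sides rim w: far-right, far-left [[566.4, -222.4, 52.0], [600.3, -109.7, 52.0]]
lip edge w [[434.9, -185.4, 68.0], [467.3, -65.3, 68.0]]
pivot w [[603.2, -178.5, 58.5]]
knob top w [[619.5, -125.2, 86.5]]
pivot t [[602.8, -178.5, 58.5]]
knob t [[622.4, -142.2, 86.5]]
lip t [[425.2, -197.4, 68.0], [467.0, -66.9, 68.0]]
welltop t [[564.6, -222.9, 52.0], [594.3, -120.0, 52.0]]
fin top left edge w [[497.3, 216.8, 88.3], [504.9, 157.8, 88.3]]
fin top right edge w [[513.1, 216.7, 94.3], [521.3, 158.7, 94.3]]
```

```bash
cat >>h.py <<'E'
def Rt(yaw,sl):
    c,s=np.cos(yaw),np.sin(yaw);n=np.array([-np.sin(sl)*c,-np.sin(sl)*s,np.cos(sl)])
    px=np.array([np.cos(sl)*c,np.cos(sl)*s,np.sin(sl)]);py=np.array([-s,c,0])
    return Rn.from_matrix(np.c_[py,px,-n]),px,n
HO=np.array([.507,-.149,0]);HY=-.295
GR=np.array([.5135,.1882,.0761])
E
python3 - <<'E'
from h import *
R,px,n=Rt(.132,np.radians(30));print(move(GR+.09*n,R))
E
```

```text
(array([ 0.2305, -0.1126,  0.3515]), array([-0.2499,  0.016 , -0.0603]))
```

send_rows([
  {"tx": 0.23,"ty": -0.113,"tz": 0.351,"rx": -0.25,"ry": 0.016,"rz": -0.06,"claw": 1},
  {"tx": 0.23,"ty": -0.113,"tz": 0.351,"rx": -0.25,"ry": 0.016,"rz": -0.06,"claw": 1},
  {"tx": 0.23,"ty": -0.113,"tz": 0.351,"rx": -0.25,"ry": 0.016,"rz": -0.06,"claw": 1},
  {"tx": 0.23,"ty": -0.113,"tz": 0.351,"rx": -0.25,"ry": 0.016,"rz": -0.06,"claw": 1},
  {"tx": 0.23,"ty": -0.113,"tz": 0.351,"rx": -0.25,"ry": 0.016,"rz": -0.06,"claw": 1},
  {"tx": 0.23,"ty": -0.113,"tz": 0.351,"rx": -0.25,"ry": 0.016,"rz": -0.06,"claw": 1},
  {"tx": 0.23,"ty": -0.113,"tz": 0.351,"rx": -0.25,"ry": 0.016,"rz": -0.06,"claw": 1},
  {"tx": 0.23,"ty": -0.113,"tz": 0.351,"rx": -0.25,"ry": 0.016,"rz": -0.06,"claw": 1},
  {"tx": 0.23,"ty": -0.113,"tz": 0.351,"rx": -0.25,"ry": 0.016,"rz": -0.06,"claw": 1},
  {"tx": 0.23,"ty": -0.113,"tz": 0.351,"rx": -0.25,"ry": 0.016,"rz": -0.06,"claw": 1},
])

```text
clock: 2.82
ee_pos: [0.4674, 0.1824, 0.1529]
tool_rot: [0.17, 0.636, 0.728, 0.194]
wrist_force: [-0.1, -0.6, -0.7]
width: 0.0853
grasp_force: 0.0
```

```bash
python3 - <<'E'
from h import *
R,px,n=Rt(.132,np.radians(30));print(env.read_state()["joint_pos"],move(GR+.09*n,R),move(GR,R))
c=cam("wrist","pics/w2.png")
from h import proj
# expected fin: top corners
F=GR-.0155*n
print(np.round(proj(c,[F+.033*n+a*.006*px+b*.03*np.array([-np.sin(.132),np.cos(.132),0]) for a in(-1,1) for b in(-1,1)]),1).tolist())
E
```

```text
[-1.16933444  0.17121015  0.56894721  2.43091693  0.97427231  0.1796208
 -1.42565004] (array([-0.0007,  0.0037, -0.0006]), array([-0.0009,  0.0002,  0.0013])) (array([-0.0006,  0.004 ,  0.1794]), array([-0.0009,  0.0002,  0.0013]))
[[307.1, 260.7], [306.8, 183.2], [323.1, 260.8], [324.2, 183.3]]
```

View pics/w2.png

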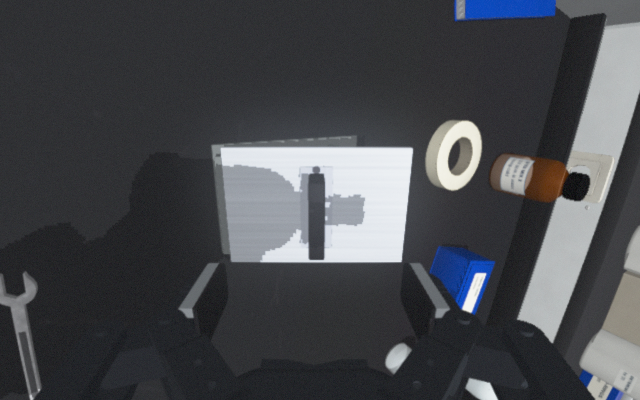

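The fin's top face sits at (308-325, 173-260), matching the prediction of (307-324, 183-260). The pregrasp is aligned, so I'll descend and grip.

send_rows([
  {"tx": 0,"ty": 0.003,"tz": 0.06,"rx": 0,"ry": 0,"rz": 0,"claw": 1},
  {"tx": 0,"ty": 0.003,"tz": 0.12,"rx": 0,"ry": 0,"rz": 0,"claw": 1},
  {"tx": 0,"ty": 0.003,"tz": 0.15,"rx": 0,"ry": 0,"rz": 0,"claw": 1},
  {"tx": 0,"ty": 0.003,"tz": 0.178,"rx": 0,"ry": 0,"rz": 0,"claw": 1},
  {"tx": 0,"ty": 0.003,"tz": 0.178,"rx": 0,"ry": 0,"rz": 0,"claw": 1},
  {"tx": 0,"ty": 0.003,"tz": 0.178,"rx": 0,"ry": 0,"rz": 0,"claw": 1},
  {"tx": 0,"ty": 0.003,"tz": 0.178,"rx": 0,"ry": 0,"rz": 0,"claw": 0.3},
  {"tx": 0,"ty": 0.003,"tz": 0.178,"rx": 0,"ry": 0,"rz": 0,"claw": 0.2},
  {"tx": 0,"ty": 0.003,"tz": 0.178,"rx": 0,"ry": 0,"rz": 0,"claw": 0},
  {"tx": 0,"ty": 0.003,"tz": 0.178,"rx": 0,"ry": 0,"rz": 0,"claw": 0},
  {"tx": 0,"ty": 0.003,"tz": 0.178,"rx": 0,"ry": 0,"rz": 0,"claw": 0},
  {"tx": 0,"ty": 0.003,"tz": 0.178,"rx": 0,"ry": 0,"rz": 0,"claw": 0},
], force=60)

```text
clock: 3.87
ee_pos: [0.5147, 0.1868, 0.0786]
tool_rot: [0.171, 0.637, 0.726, 0.195]
wrist_force: [-6.1, 0.0, 0.1]
width: 0.0123
grasp_force: 1.7
```

```bash
cat >>h.py <<'E'
def hook(xc,zc,deg,y=0,h=.0231):
    """TCP pose with the plate's low underside edge at housing (xc,y,zc) [mm], slope deg"""
    R,px,n=Rt(HY,np.radians(deg));yv=np.array([-np.sin(HY),np.cos(HY),0]);u=np.array([np.cos(HY),np.sin(HY),0])
    return HO+(xc*u+y*yv+np.array([0,0,zc]))/1e3+.075*px+h*n,R
E
python3 - <<'E'
from h import *
s=env.read_state();print(s["ee_pos"],s["wrist_force"],s["grasp_force"])
print(move(s["ee_pos"]+np.array([.02,0,.085]),rot(s["tool_rot"])))
p,R=hook(-30,100,30);print(p,move(p,R))
E
```

```text
[0.5146948  0.18680845 0.07863994] [-6.10240956  0.04311174  0.08561344] 1.7368285730481148
(array([-0.0051,  0.1195, -0.1273]), array([0., 0., 0.]))
[ 0.52939099 -0.15580387  0.15750519] (array([-0.6833,  0.0278, -0.1663]), array([ 0.0004, -0.1015,  0.1754]))
```

send_rows([
  {"tx": 0,"ty": 0,"tz": 0,"rx": 0,"ry": 0,"rz": 0,"claw": 0},
  {"tx": 0,"ty": 0,"tz": 0,"rx": 0,"ry": 0,"rz": 0,"claw": 0},
  {"tx": 0,"ty": 0,"tz": 0,"rx": 0,"ry": 0,"rz": 0,"claw": 0},
  {"tx": 0,"ty": 0,"tz": 0,"rx": 0,"ry": 0,"rz": 0,"claw": 0},
  {"tx": 0,"ty": 0.03,"tz": -0.032,"rx": 0,"ry": 0,"rz": 0,"claw": 0},
  {"tx": 0,"ty": 0.06,"tz": -0.064,"rx": 0,"ry": 0,"rz": 0,"claw": 0},
  {"tx": 0,"ty": 0.09,"tz": -0.096,"rx": 0,"ry": 0,"rz": 0,"claw": 0},
  {"tx": 0,"ty": 0.12,"tz": -0.127,"rx": 0,"ry": 0,"rz": 0,"claw": 0},
  {"tx": 0,"ty": 0.12,"tz": -0.127,"rx": 0,"ry": 0,"rz": 0,"claw": 0},
  {"tx": 0,"ty": 0.12,"tz": -0.127,"rx": 0,"ry": 0,"rz": 0,"claw": 0},
], force=60)

```text
clock: 4.7
ee_pos: [0.5343, 0.1891, 0.1635]
tool_rot: [0.171, 0.637, 0.726, 0.194]
wrist_force: [0.0, -0.5, -3.4]
width: 0.0108
grasp_force: 59.1
```

```bash
python3 - <<'E'
from h import *
s=env.read_state();print(s["ee_pos"],s["wrist_force"],s["grasp_force"],s["width"],s["joint_pos"])
p,R=hook(-30,100,30);print(p,move(p,R))
E
```

```text
[0.53429605 0.18913756 0.16345233] [ 0.02617146 -0.45579108 -3.39296309] 59.102983474731445 0.010786170193605197 [-0.59272706  0.23138788  0.02424806  2.26490076  0.91173193  0.26658665
 -1.28355524]
[ 0.52939099 -0.15580387  0.15750519] (array([-0.6828, -0.0918, -0.0385]), array([-0.0004, -0.1009,  0.1758]))
```

send_rows([
  {"tx": -0.06,"ty": -0.008,"tz": -0.003,"rx": 0,"ry": -0.009,"rz": 0.016,"claw": 0},
  {"tx": -0.12,"ty": -0.016,"tz": -0.007,"rx": 0,"ry": -0.018,"rz": 0.031,"claw": 0},
  {"tx": -0.18,"ty": -0.024,"tz": -0.01,"rx": 0,"ry": -0.027,"rz": 0.046,"claw": 0},
  {"tx": -0.24,"ty": -0.032,"tz": -0.014,"rx": 0,"ry": -0.035,"rz": 0.062,"claw": 0},
  {"tx": -0.3,"ty": -0.04,"tz": -0.017,"rx": 0,"ry": -0.044,"rz": 0.077,"claw": 0},
  {"tx": -0.36,"ty": -0.048,"tz": -0.02,"rx": 0,"ry": -0.053,"rz": 0.093,"claw": 0},
  {"tx": -0.42,"ty": -0.056,"tz": -0.024,"rx": 0,"ry": -0.062,"rz": 0.108,"claw": 0},
  {"tx": -0.48,"ty": -0.065,"tz": -0.027,"rx": 0,"ry": -0.071,"rz": 0.124,"claw": 0},
  {"tx": -0.54,"ty": -0.073,"tz": -0.03,"rx": 0,"ry": -0.08,"rz": 0.139,"claw": 0},
  {"tx": -0.6,"ty": -0.081,"tz": -0.034,"rx": 0,"ry": -0.089,"rz": 0.154,"claw": 0},
  {"tx": -0.65,"ty": -0.087,"tz": -0.037,"rx": 0,"ry": -0.096,"rz": 0.167,"claw": 0},
  {"tx": -0.683,"ty": -0.092,"tz": -0.0385,"rx": 0,"ry": -0.101,"rz": 0.176,"claw": 0},
])

```text
clock: 5.7
ee_pos: [0.5285, -0.1591, 0.1565]
tool_rot: [0.208, 0.778, 0.573, 0.153]
wrist_force: [0.7, 0.5, -3.1]
width: 0.0112
grasp_force: 59.1
```

send_rows([
  {"tx": 0,"ty": 0,"tz": 0,"rx": 0,"ry": 0,"rz": 0,"claw": 0},
  {"tx": 0,"ty": 0,"tz": 0,"rx": 0,"ry": 0,"rz": 0,"claw": 0},
])

```text
clock: 5.87
ee_pos: [0.5289, -0.1569, 0.1564]
tool_rot: [0.208, 0.777, 0.574, 0.154]
wrist_force: [0.3, 1.1, -3.1]
width: 0.0114
grasp_force: 59.1
```

```bash
python3 - <<'E'
from h import *
s=env.read_state();print(s["ee_pos"],s["wrist_force"],s["width"],np.round(s["joint_pos"],2))
p,R=hook(-30,100,30);print(move(p,R))
c=cam("wrist");d=cam("scene")
a=c["color"][100:400,120:540,::-1];b=d["color"][130:345,250:450,::-1]
cv2.imwrite("pics/w3.png",np.hstack([cv2.resize(a,(420,300)),cv2.resize(b,(279,300))]))
# predicted plate corners & lip in both
R,px,n=Rt(HY,np.radians(30));R0=rot(s["tool_rot"]).as_matrix();py,px,n=R0[:,0],R0[:,1],-R0[:,2]
O=s["ee_pos"]-.0171*n
K=[O+i*.075*px+j*.05*py for i,j in((-1,-1),(1,-1),(1,1),(-1,1))]
print(np.round(proj(c,K)-[120,100],0).tolist(),np.round((proj(d,K)-[250,130])*1.395+[420,0],0).tolist())
E
```

```text
[ 0.52891123 -0.15691309  0.15640251] [ 0.2533755   1.09754917 -3.14118205] 0.011363503156457988 [ 0.34  0.23 -0.23  2.3   0.93  0.17 -1.06]
(array([ 0.0024,  0.0013, -0.0018]), array([-0.0003,  0.0005, -0.0017]))
[[70.0, 233.0], [316.0, 233.0], [342.0, 71.0], [44.0, 71.0]] [[564.0, 206.0], [652.0, 138.0], [611.0, 101.0], [531.0, 163.0]]
```

View pics/w3.png

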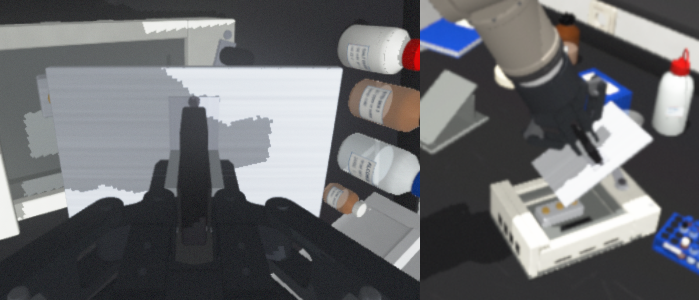

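Wrist crop: the plate's +y corners are at (342,69) and (47,67) against predictions of (342,71) and (44,71), so it is gripped true to about 1 mm. The scene crop agrees, with the low edge hovering over the well at (533,165)-(564,206).

```bash
python3 - <<'E'
from h import *
for a in((-40,75,28.5),(-46,50,27)):
    p,R=hook(*a,y=-1);print(p,move(p,R))
E
```

```text
[ 0.52095501 -0.1542856   0.13108758] (array([-0.0038, -0.0402,  0.0358]), array([ 0.0124, -0.0006, -0.0002]))
[ 0.51660098 -0.15296256  0.10463154] (array([-0.0039, -0.0745,  0.0771]), array([ 0.0249, -0.0006, -0.0002]))
```

send_rows([
  {"tx": -0.002,"ty": -0.02,"tz": 0.018,"rx": 0.006,"ry": 0,"rz": 0,"claw": 0},
  {"tx": -0.004,"ty": -0.04,"tz": 0.036,"rx": 0.012,"ry": 0,"rz": 0,"claw": 0},
  {"tx": -0.004,"ty": -0.057,"tz": 0.056,"rx": 0.018,"ry": 0,"rz": 0,"claw": 0},
  {"tx": -0.004,"ty": -0.0745,"tz": 0.077,"rx": 0.025,"ry": 0,"rz": 0,"claw": 0},
  {"tx": -0.004,"ty": -0.0745,"tz": 0.077,"rx": 0.025,"ry": 0,"rz": 0,"claw": 0},
  {"tx": -0.004,"ty": -0.0745,"tz": 0.077,"rx": 0.025,"ry": 0,"rz": 0,"claw": 0},
  {"tx": -0.004,"ty": -0.0745,"tz": 0.077,"rx": 0.025,"ry": 0,"rz": 0,"claw": 0},
])

```text
clock: 6.55
ee_pos: [0.5174, -0.1531, 0.1055]
tool_rot: [0.188, 0.781, 0.579, 0.14]
wrist_force: [1.0, 0.1, -3.8]
width: 0.0109
grasp_force: 58.9
```

```bash
python3 - <<'E'
from h import *
s=env.read_state();print(s["ee_pos"],s["wrist_force"],s["width"],np.round(s["joint_pos"],2))
for a in((-46,50,27),(-58,47.5,27),(-70,47.5,27)):
    p,R=hook(*a,y=-1);print(p,move(p,R))
c=cam("wrist");d=cam("scene")
a=c["color"][100:400,120:540,::-1];b=d["color"][230:330,290:410,::-1]
cv2.imwrite("pics/w4.png",np.hstack([cv2.resize(a,(420,300)),cv2.resize(b,(360,300))]))
R0=rot(s["tool_rot"]).as_matrix();py,px,n=R0[:,0],R0[:,1],-R0[:,2]
O=s["ee_pos"]-.0171*n
K=[O+i*.075*px+j*.05*py for i,j in((-1,-1),(1,-1),(1,1),(-1,1))]
u=np.array([np.cos(HY),np.sin(HY),0]);v=np.array([-u[1],u[0],0])
L=[HO+x*u+y*v+[0,0,z] for x,y,z in((-.063,.054,.061),(-.063,-.054,.061),(-.092,-.068,.068),(-.092,.068,.068))]
for Q in(K,L):print(np.round(proj(c,Q)-[120,100],0).tolist(),np.round((proj(d,Q)-[290,230])*3+[420,0],0).tolist())
E
```

```text
[ 0.51738962 -0.15313776  0.10547561] [ 1.01729212  0.07487066 -3.79074861] 0.01092393682605012 [ 0.39  0.33 -0.3   2.32  1.34  0.17 -1.47]
[ 0.51660098 -0.15296256  0.10463154] (array([-0.0001, -0.0022,  0.0008]), array([ 0.0006, -0.0006, -0.0002]))
[ 0.50511935 -0.14947368  0.10213154] (array([-0.0001, -0.0258, -0.0057]), array([ 0.0006, -0.0006, -0.0002]))
[ 0.49363772 -0.1459848   0.10213154] (array([-0.0001, -0.0472, -0.0166]), array([ 0.0006, -0.0006, -0.0002]))
[[70.0, 233.0], [316.0, 233.0], [342.0, 71.0], [44.0, 71.0]] [[585.0, 205.0], [771.0, 68.0], [688.0, -15.0], [517.0, 108.0]]
[[8.0, 66.0], [45.0, 250.0], [-6.0, 295.0], [-79.0, 42.0]] [[494.0, 105.0], [567.0, 210.0], [536.0, 233.0], [448.0, 96.0]]
```

View pics/w4.png

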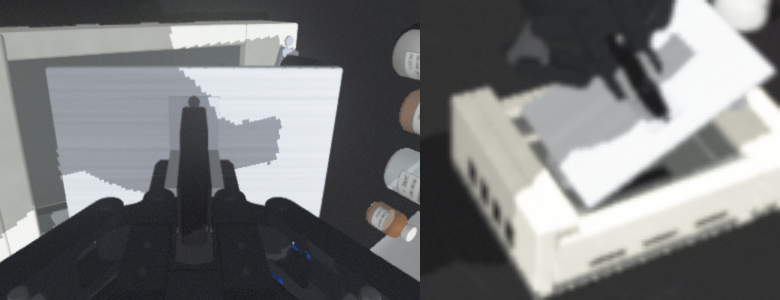

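The wrist crop shows the plate's low edge at x≈47-68, just ahead of the lip edge (x≈10-40). In the scene crop the low corners are at (520,107) and (583,207), within 3 px of prediction. Sliding under the lip now.

send_rows([
  {"tx": 0,"ty": -0.013,"tz": -0.001,"rx": 0,"ry": 0,"rz": 0,"claw": 0},
  {"tx": 0,"ty": -0.0255,"tz": -0.0055,"rx": 0,"ry": 0,"rz": 0,"claw": 0},
  {"tx": 0,"ty": -0.033,"tz": -0.009,"rx": 0,"ry": 0,"rz": 0,"claw": 0},
  {"tx": 0,"ty": -0.04,"tz": -0.013,"rx": 0,"ry": 0,"rz": 0,"claw": 0},
  {"tx": 0,"ty": -0.0435,"tz": -0.0148,"rx": 0,"ry": 0,"rz": 0,"claw": 0},
  {"tx": 0,"ty": -0.047,"tz": -0.0166,"rx": 0,"ry": 0,"rz": 0,"claw": 0},
  {"tx": 0,"ty": -0.047,"tz": -0.0166,"rx": 0,"ry": 0,"rz": 0,"claw": 0},
  {"tx": 0,"ty": -0.047,"tz": -0.0166,"rx": 0,"ry": 0,"rz": 0,"claw": 0},
  {"tx": 0,"ty": -0.047,"tz": -0.0166,"rx": 0,"ry": 0,"rz": 0,"claw": 0},
])

```text
clock: 7.4
ee_pos: [0.4935, -0.1469, 0.1018]
tool_rot: [0.188, 0.782, 0.578, 0.14]
wrist_force: [0.2, -0.6, -2.5]
width: 0.0109
grasp_force: 59.0
```

```bash
python3 - <<'E'
from h import *
s=env.read_state();print(s["ee_pos"],s["wrist_force"],s["moment"],s["width"],np.round(s["joint_pos"],2))
for a in((-70,47.5,27),(-74,47.5,27),(-72,46.5,20)):
    p,R=hook(*a,y=-1);print(p,move(p,R))
d=cam("scene")
b=d["color"][230:330,290:410,::-1]
cv2.imwrite("pics/s5.png",cv2.resize(b,(600,500),interpolation=cv2.INTER_CUBIC))
R0=rot(s["tool_rot"]).as_matrix();py,px,n=R0[:,0],R0[:,1],-R0[:,2]
O=s["ee_pos"]-.0171*n
K=[O+i*.075*px+j*.05*py for i,j in((-1,-1),(1,-1),(1,1),(-1,1))]
print(np.round((proj(d,K)-[290,230])*5,0).tolist())
E
```

```text
[ 0.49354735 -0.14691238  0.10178289] [ 0.19315629 -0.56723485 -2.51839998] [0.16702257 0.69220577 0.01370068] 0.010892673445013667 [ 0.4   0.31 -0.32  2.37  1.52  0.17 -1.66]
[ 0.49363772 -0.1459848   0.10213154] (array([ 0.0018, -0.    , -0.0008]), array([ 0.0004, -0.0002, -0.001 ]))
[ 0.48981052 -0.14482184  0.10213154] (array([ 0.0018, -0.0071, -0.0044]), array([ 0.0004, -0.0002, -0.001 ]))
[ 0.49769263 -0.14721695  0.09385841] (array([0.0018, 0.    , 0.0178]), array([ 0.0588, -0.0003, -0.001 ]))
[[218.0, 370.0], [534.0, 139.0], [398.0, -3.0], [109.0, 204.0]]
```

View pics/s5.png

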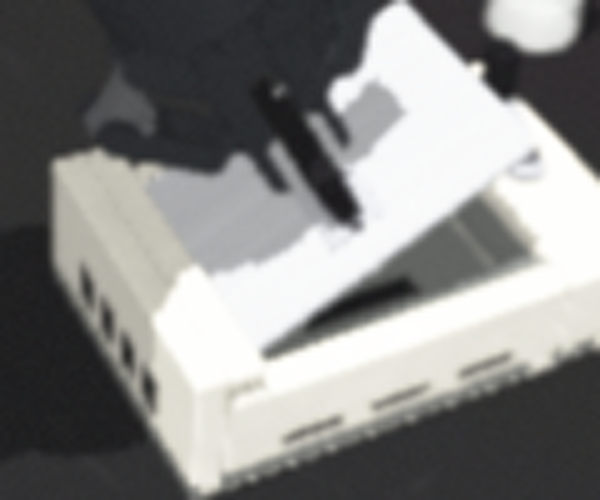

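The plate's low edge is hidden beneath the lip (the visible cut runs from (155,175) to (260,355)), and no contact force shows. Now I'll start lowering the slope.

```bash
python3 - <<'E'
from h import *
for a in((-71,47,20),(-71,46.5,13)):
    p,R=hook(*a,y=-1);print(p,move(p,R))
E
```

```text
[ 0.49864943 -0.14750769  0.09435841] (array([0.0019, 0.0024, 0.0177]), array([ 0.0587, -0.0003, -0.001 ]))
[ 0.50372536 -0.1490501   0.08587928] (array([0.0019, 0.0041, 0.0377]), array([ 0.117 , -0.0003, -0.0009]))
```

send_rows([
  {"tx": 0.001,"ty": 0.001,"tz": 0.009,"rx": 0.03,"ry": 0,"rz": 0,"claw": 0},
  {"tx": 0.002,"ty": 0.0024,"tz": 0.0177,"rx": 0.0587,"ry": 0,"rz": 0,"claw": 0},
  {"tx": 0.002,"ty": 0.003,"tz": 0.0245,"rx": 0.078,"ry": 0,"rz": 0,"claw": 0},
  {"tx": 0.002,"ty": 0.0036,"tz": 0.031,"rx": 0.098,"ry": 0,"rz": 0,"claw": 0},
  {"tx": 0.002,"ty": 0.0041,"tz": 0.0377,"rx": 0.117,"ry": 0,"rz": 0,"claw": 0},
  {"tx": 0.002,"ty": 0.0041,"tz": 0.0377,"rx": 0.117,"ry": 0,"rz": 0,"claw": 0},
  {"tx": 0.002,"ty": 0.0041,"tz": 0.0377,"rx": 0.117,"ry": 0,"rz": 0,"claw": 0},
])

```text
clock: 8.03
ee_pos: [0.5045, -0.15, 0.0857]
tool_rot: [0.091, 0.8, 0.589, 0.069]
wrist_force: [-0.2, -0.2, -2.9]
width: 0.0107
grasp_force: 59.3
```

```bash
python3 - <<'E'
from h import *
s=env.read_state();print(s["ee_pos"],s["wrist_force"],s["moment"],s["width"],np.round(s["joint_pos"],2))
for a in((-71,46.5,13),(-77,46.5,13),(-79,46.5,13)):
    p,R=hook(*a,y=-1);print(p,move(p,R))
E
```

```text
[ 0.50451097 -0.1500405   0.08566938] [-0.19211224 -0.21229565 -2.90357912] [0.1040738  0.37932326 0.00333822] 0.010706541557556784 [ 0.64  0.43 -0.58  2.17  0.65  0.45 -0.74]
[ 0.50372536 -0.1490501   0.08587928] (array([ 0.0014, -0.0019, -0.0009]), array([ 0.001 , -0.0005, -0.0026]))
[ 0.49798455 -0.14730566  0.08587928] (array([ 0.0014, -0.0136, -0.0036]), array([ 0.001 , -0.0005, -0.0026]))
[ 0.49607095 -0.14672418  0.08587928] (array([ 0.0013, -0.0175, -0.0045]), array([ 0.001 , -0.0005, -0.0026]))
```

send_rows([
  {"tx": 0.001,"ty": -0.005,"tz": -0.001,"rx": 0,"ry": 0,"rz": -0.0015,"claw": 0},
  {"tx": 0.001,"ty": -0.008,"tz": -0.002,"rx": 0,"ry": 0,"rz": -0.0015,"claw": 0},
  {"tx": 0.001,"ty": -0.01,"tz": -0.003,"rx": 0,"ry": 0,"rz": -0.0015,"claw": 0},
  {"tx": 0.001,"ty": -0.0125,"tz": -0.003,"rx": 0,"ry": 0,"rz": -0.0015,"claw": 0},
  {"tx": 0.001,"ty": -0.0125,"tz": -0.003,"rx": 0,"ry": 0,"rz": -0.0015,"claw": 0},
  {"tx": 0.001,"ty": -0.0125,"tz": -0.003,"rx": 0,"ry": 0,"rz": -0.0015,"claw": 0},
])

```text
clock: 8.53
ee_pos: [0.4983, -0.147, 0.0866]
tool_rot: [0.092, 0.797, 0.592, 0.068]
wrist_force: [3.0, -2.9, -4.1]
width: 0.0111
grasp_force: 59.0
```

```bash
python3 - <<'E'
from h import *
for a in((-74.5,46.5,8),(-74.5,46.5,3),(-74.7,46,1)):
    p,R=hook(*a,y=-1);print(p,move(p,R))
E
```

```text
[ 0.50341327 -0.14895526  0.07981317] (array([-0.0007,  0.0075,  0.0157]), array([0.0431, 0.0001, 0.0009]))
[ 0.50593258 -0.1497208   0.07349354] (array([-0.0007,  0.0098,  0.0292]), array([0.0848, 0.0001, 0.0009]))
[ 0.50659964 -0.14992349  0.07040541] (array([-0.0007,  0.0097,  0.0355]), array([1.014e-01, 1.000e-04, 9.000e-04]))
```

send_rows([
  {"tx": -0.0007,"ty": 0.0042,"tz": 0.002,"rx": 0,"ry": 0,"rz": 0.001,"claw": 0},
  {"tx": -0.0007,"ty": 0.0075,"tz": 0.009,"rx": 0.021,"ry": 0,"rz": 0.001,"claw": 0},
  {"tx": -0.0007,"ty": 0.0075,"tz": 0.0157,"rx": 0.043,"ry": 0,"rz": 0.001,"claw": 0},
  {"tx": -0.0007,"ty": 0.0087,"tz": 0.0225,"rx": 0.064,"ry": 0,"rz": 0.001,"claw": 0},
  {"tx": -0.0007,"ty": 0.0098,"tz": 0.0292,"rx": 0.085,"ry": 0,"rz": 0.001,"claw": 0},
  {"tx": -0.0007,"ty": 0.0098,"tz": 0.0292,"rx": 0.085,"ry": 0,"rz": 0.001,"claw": 0},
  {"tx": -0.0007,"ty": 0.0098,"tz": 0.0292,"rx": 0.085,"ry": 0,"rz": 0.001,"claw": 0},
])

```text
clock: 9.12
ee_pos: [0.505, -0.1489, 0.0723]
tool_rot: [0.02, 0.803, 0.595, 0.015]
wrist_force: [-0.4, 0.9, -3.2]
width: 0.011
grasp_force: 59.5
```

```bash
python3 - <<'E'
from h import *
s=env.read_state();print(s["ee_pos"],s["wrist_force"],s["moment"],s["width"])
for a in((-74.5,46.5,3),(-74.7,46,1),(-75,45,0)):
    p,R=hook(*a,y=-1);print(p,move(p,R))
E
```

```text
[ 0.50496581 -0.14891519  0.07231458] [-0.4127404   0.86884034 -3.19860522] [0.01551783 0.04741349 0.00560743] 0.011021964215012904
[ 0.50593258 -0.1497208   0.07349354] (array([-0.001 ,  0.0024, -0.0022]), array([-0.0015, -0.0003, -0.0002]))
[ 0.50659964 -0.14992349  0.07040541] (array([-0.001 ,  0.0035,  0.004 ]), array([ 0.0151, -0.0003, -0.0002]))
[ 0.50670926 -0.1499568   0.0681    ] (array([-0.001 ,  0.0035,  0.0086]), array([ 0.0235, -0.0003, -0.0002]))
```

send_rows([
  {"tx": -0.0005,"ty": 0.002,"tz": 0.002,"rx": 0.008,"ry": 0,"rz": 0,"claw": 0},
  {"tx": -0.0005,"ty": 0.002,"tz": 0.004,"rx": 0.0155,"ry": 0,"rz": 0,"claw": 0},
  {"tx": -0.0005,"ty": 0.002,"tz": 0.0065,"rx": 0.0235,"ry": 0,"rz": 0,"claw": 0},
  {"tx": -0.0005,"ty": 0.002,"tz": 0.0086,"rx": 0.0235,"ry": 0,"rz": 0,"claw": 0},
  {"tx": -0.0005,"ty": 0.002,"tz": 0.0086,"rx": 0.0235,"ry": 0,"rz": 0,"claw": 0},
  {"tx": -0.0005,"ty": 0.002,"tz": 0.0086,"rx": 0.0235,"ry": 0,"rz": 0,"claw": 0},
])

```text
clock: 9.62
ee_pos: [0.5065, -0.1499, 0.0687]
tool_rot: [-0.0, 0.804, 0.595, 0.0]
wrist_force: [1.0, 0.2, -0.9]
width: 0.0107
grasp_force: 59.7
```

send_rows([
  {"tx": 0,"ty": 0,"tz": 0.001,"rx": 0,"ry": 0,"rz": 0,"claw": 0},
  {"tx": 0,"ty": 0,"tz": 0.002,"rx": 0,"ry": 0,"rz": 0,"claw": 0},
  {"tx": 0,"ty": 0,"tz": 0.002,"rx": 0,"ry": 0,"rz": 0,"claw": 0},
])

```text
clock: 9.87
ee_pos: [0.5065, -0.1499, 0.0686]
tool_rot: [0.0, 0.803, 0.595, 0.0]
wrist_force: [-3.5, -0.4, 10.0]
width: 0.011
grasp_force: 61.4
```

send_rows([
  {"tx": 0,"ty": 0,"tz": -0.001,"rx": 0,"ry": 0,"rz": 0,"claw": 0.15},
  {"tx": 0,"ty": 0,"tz": -0.001,"rx": 0,"ry": 0,"rz": 0,"claw": 0.3},
  {"tx": 0,"ty": 0,"tz": -0.001,"rx": 0,"ry": 0,"rz": 0,"claw": 0.45},
  {"tx": 0,"ty": 0,"tz": -0.001,"rx": 0,"ry": 0,"rz": 0,"claw": 0.45},
  {"tx": 0,"ty": 0,"tz": -0.001,"rx": 0,"ry": 0,"rz": 0,"claw": 0.45},
  {"tx": 0,"ty": 0,"tz": -0.03,"rx": 0,"ry": 0,"rz": 0,"claw": 0.45},
  {"tx": 0,"ty": 0,"tz": -0.08,"rx": 0,"ry": 0,"rz": 0,"claw": 0.45},
  {"tx": 0,"ty": 0,"tz": -0.14,"rx": 0,"ry": 0,"rz": 0,"claw": 0.45},
  {"tx": 0,"ty": 0,"tz": -0.2,"rx": 0,"ry": 0,"rz": 0,"claw": 0.45},
  {"tx": 0,"ty": 0,"tz": -0.27,"rx": 0,"ry": 0,"rz": 0,"claw": 0.45},
  {"tx": 0,"ty": 0,"tz": -0.3,"rx": 0,"ry": 0,"rz": 0,"claw": 0.45},
  {"tx": 0,"ty": 0,"tz": -0.3,"rx": 0,"ry": 0,"rz": 0,"claw": 0.45},
])

```text
clock: 10.87
ee_pos: [0.5086, -0.1501, 0.2214]
tool_rot: [0.002, 0.804, 0.595, 0.002]
wrist_force: [0.3, 0.7, -0.1]
width: 0.0385
grasp_force: 0.0
```

```bash
python3 - <<'E'
from h import *
s=env.read_state();print(s["ee_pos"],s["wrist_force"],s["width"],np.round(s["joint_pos"],2))
u=np.array([np.cos(HY),np.sin(HY),0]);v=np.array([-u[1],u[0],0])
H=lambda *P:[HO+x*u+y*v+np.array([0,0,z]) for x,y,z in np.array(P)/1e3]
c=cam("wrist");d=cam("scene")
a=c["color"][100:400,100:540,::-1];b=d["color"][230:330,290:410,::-1]
cv2.imwrite("pics/w6.png",np.hstack([cv2.resize(a,(440,300)),cv2.resize(b,(360,300),interpolation=cv2.INTER_CUBIC)]))
for n,Q in(("plate corners top",H((-75,-50,51),(75,-50,51),(75,50,51),(-75,50,51))),("pivot,knob -.2 ",H((100,0,58.5),(108,39.2,86.5),(108,39,58.5))),("far block corners",H((125,68,52),(125,-68,52)))):
    print(n,np.round(proj(c,Q)-[100,100],0).tolist(),np.round((proj(d,Q)-[290,230])*3+[440,0],0).tolist())
E
```

```text
[ 0.50859454 -0.15007366  0.22140185] [ 0.30240554  0.6712711  -0.09560566] 0.038542966288253246 [ 0.81  0.36 -0.78  1.89  0.29  1.01 -0.39]
plate corners top [[142.0, 132.0], [281.0, 132.0], [287.0, 38.0], [134.0, 38.0]] [[566.0, 223.0], [761.0, 153.0], [684.0, 67.0], [501.0, 124.0]]
pivot,knob -.2  [[310.0, 89.0], [333.0, 55.0], [322.0, 50.0]] [[751.0, 91.0], [735.0, 27.0], [730.0, 56.0]]
far block corners [[340.0, 19.0], [325.0, 147.0]] [[726.0, 35.0], [836.0, 148.0]]
```

View pics/w6.png

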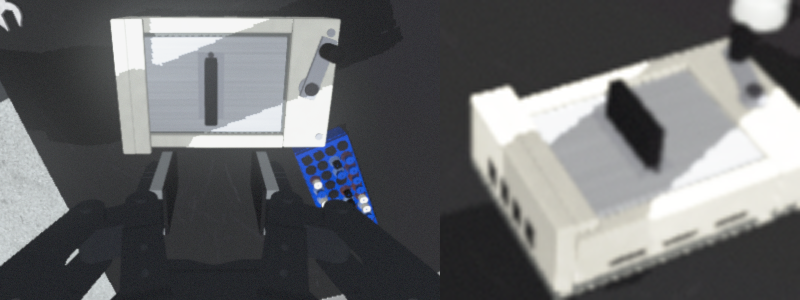

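The last picture shows the plate flat in its seat: its edges are inside the rim at crop x 147-285, y 33-133, and its near edge is under the lip. The latch pivot is at (312,89) and the knob around (328,52). Next comes the latch.

```bash
cat >>h.py <<'E'
def knob(a,z):
    u=np.array([np.cos(HY),np.sin(HY),0]);v=np.array([-u[1],u[0],0])
    return HO+.1*u+.04*(-np.sin(a)*u+np.cos(a)*v)+np.array([0,0,z])
E
python3 - <<'E'
from h import *
R=Rt(HY,0)[0]
print(knob(-.18,0));print(move(knob(-.18,.13),R),move(knob(-.18,.074),R))
E
```

```text
[ 0.62097375 -0.14250228  0.        ]
(array([0.0815, 0.2151, 0.1753]), array([ 0.0001, -0.0002, -0.0004])) (array([0.0815, 0.2151, 0.2873]), array([ 0.0001, -0.0002, -0.0004]))
```

send_rows([
  {"tx": 0.04,"ty": 0.07,"tz": 0.05,"rx": 0,"ry": 0,"rz": 0,"claw": 0.45},
  {"tx": 0.0815,"ty": 0.14,"tz": 0.1,"rx": 0,"ry": 0,"rz": 0,"claw": 0.45},
  {"tx": 0.0815,"ty": 0.215,"tz": 0.15,"rx": 0,"ry": 0,"rz": 0,"claw": 0.45},
  {"tx": 0.0815,"ty": 0.215,"tz": 0.175,"rx": 0,"ry": 0,"rz": 0,"claw": 0.45},
  {"tx": 0.0815,"ty": 0.215,"tz": 0.175,"rx": 0,"ry": 0,"rz": 0,"claw": 0.45},
  {"tx": 0.0815,"ty": 0.215,"tz": 0.2,"rx": 0,"ry": 0,"rz": 0,"claw": 0.45},
  {"tx": 0.0815,"ty": 0.215,"tz": 0.23,"rx": 0,"ry": 0,"rz": 0,"claw": 0.45},
  {"tx": 0.0815,"ty": 0.215,"tz": 0.26,"rx": 0,"ry": 0,"rz": 0,"claw": 0.45},
  {"tx": 0.0815,"ty": 0.215,"tz": 0.287,"rx": 0,"ry": 0,"rz": 0,"claw": 0.45},
  {"tx": 0.0815,"ty": 0.215,"tz": 0.287,"rx": 0,"ry": 0,"rz": 0,"claw": 0.45},
  {"tx": 0.0815,"ty": 0.215,"tz": 0.287,"rx": 0,"ry": 0,"rz": 0,"claw": 0.45},
])

```text
clock: 11.88
ee_pos: [0.6199, -0.1422, 0.0731]
tool_rot: [-0.001, 0.803, 0.595, -0.0]
wrist_force: [0.5, 0.6, 0.6]
width: 0.0387
grasp_force: 0.0
```

send_rows([
  {"tx": 0,"ty": 0,"tz": 0,"rx": 0,"ry": 0,"rz": 0,"claw": 0.3},
  {"tx": 0,"ty": 0,"tz": 0,"rx": 0,"ry": 0,"rz": 0,"claw": 0.2},
  {"tx": 0,"ty": 0,"tz": 0,"rx": 0,"ry": 0,"rz": 0,"claw": 0},
  {"tx": 0,"ty": 0,"tz": 0,"rx": 0,"ry": 0,"rz": 0,"claw": 0},
  {"tx": 0,"ty": 0,"tz": 0,"rx": 0,"ry": 0,"rz": 0,"claw": 0},
  {"tx": 0,"ty": 0,"tz": 0,"rx": 0,"ry": 0,"rz": 0,"claw": 0},
  {"tx": 0,"ty": 0,"tz": 0,"rx": 0,"ry": 0,"rz": 0,"claw": 0},
], force=25)

```text
clock: 12.47
ee_pos: [0.622, -0.142, 0.0751]
tool_rot: [0.0, 0.803, 0.595, 0.001]
wrist_force: [1.1, 1.0, 6.8]
width: 0.0148
grasp_force: 24.8
```

```bash
python3 - <<'E'
from h import *
s=env.read_state();print(s["ee_pos"],s["wrist_force"],s["width"],s["grasp_force"],np.round(s["joint_pos"],2))
P=knob(0,0)*0+s["ee_pos"]-(HO+.1*np.array([np.cos(HY),np.sin(HY),0]));print("r,angle",np.hypot(*P[:2]),np.arctan2(P[1],P[0])-HY-np.pi/2)
R=Rt(HY,0)[0]
for a in np.linspace(0,1.59,12): print(round(a,2),*[x.tolist() for x in move(knob(a,.074),R)])
E
```

```text
[ 0.62200003 -0.1420027   0.07508002] [1.11061508 0.99615484 6.80153539] 0.014752985614103941 24.768463969230652 [ 0.58  0.69 -0.64  1.74  0.52  0.88 -0.58]
r,angle 0.04091934156821097 -0.19672110223082995
0.0 [-0.0003, -0.016, 0.0021] [0.0009, -0.0006, -0.0002]
0.14 [-0.0011, -0.0275, 0.0021] [0.0009, -0.0006, -0.0002]
0.29 [-0.0036, -0.0388, 0.0021] [0.0009, -0.0006, -0.0002]
0.43 [-0.0077, -0.0496, 0.0021] [0.0009, -0.0006, -0.0002]
0.58 [-0.0133, -0.0597, 0.002] [0.0009, -0.0006, -0.0002]
0.72 [-0.0203, -0.0689, 0.002] [0.0009, -0.0006, -0.0002]
0.87 [-0.0285, -0.077, 0.002] [0.0009, -0.0006, -0.0002]
1.01 [-0.0379, -0.0838, 0.002] [0.0009, -0.0006, -0.0002]
1.16 [-0.0481, -0.0892, 0.0019] [0.0009, -0.0006, -0.0002]
1.3 [-0.059, -0.0931, 0.0019] [0.0009, -0.0006, -0.0002]
1.45 [-0.0703, -0.0953, 0.0019] [0.0009, -0.0006, -0.0002]
1.59 [-0.0818, -0.0959, 0.0019] [0.0009, -0.0006, -0.0002]
```

send_rows([
  {"tx": 0,"ty": -0.008,"tz": -0.004,"rx": 0,"ry": 0,"rz": 0,"claw": 0},
  {"tx": 0,"ty": -0.016,"tz": -0.004,"rx": 0,"ry": 0,"rz": 0,"claw": 0},
  {"tx": -0.001,"ty": -0.0275,"tz": -0.004,"rx": 0,"ry": 0,"rz": 0,"claw": 0},
  {"tx": -0.0036,"ty": -0.0388,"tz": -0.004,"rx": 0,"ry": 0,"rz": 0,"claw": 0},
  {"tx": -0.0077,"ty": -0.0496,"tz": -0.004,"rx": 0,"ry": 0,"rz": 0,"claw": 0},
  {"tx": -0.0133,"ty": -0.0597,"tz": -0.004,"rx": 0,"ry": 0,"rz": 0,"claw": 0},
  {"tx": -0.0203,"ty": -0.0689,"tz": -0.004,"rx": 0,"ry": 0,"rz": 0,"claw": 0},
  {"tx": -0.0285,"ty": -0.077,"tz": -0.004,"rx": 0,"ry": 0,"rz": 0,"claw": 0},
  {"tx": -0.0379,"ty": -0.0838,"tz": -0.004,"rx": 0,"ry": 0,"rz": 0,"claw": 0},
  {"tx": -0.0481,"ty": -0.0892,"tz": -0.004,"rx": 0,"ry": 0,"rz": 0,"claw": 0},
  {"tx": -0.048,"ty": -0.0892,"tz": -0.004,"rx": 0,"ry": 0,"rz": 0,"claw": 0},
])

```text
clock: 13.38
ee_pos: [0.5717, -0.1528, 0.0762]
tool_rot: [0.0, 0.804, 0.595, 0.001]
wrist_force: [3.9, -1.0, -0.5]
width: 0.0149
grasp_force: 25.5
```

```bash
python3 - <<'E'
from h import *
s=env.read_state();print(s["ee_pos"],s["wrist_force"],s["width"],s["grasp_force"])
P=s["ee_pos"]-(HO+.1*np.array([np.cos(HY),np.sin(HY),0]));print("r,angle",np.hypot(*P[:2]),np.arctan2(P[1],P[0])-HY-np.pi/2)
R=Rt(HY,0)[0]
for a in (1.3,1.45,1.6): print(round(a,2),*[x.tolist() for x in move(knob(a,.077),R)])
E
```

```text
[ 0.57170204 -0.15279374  0.07623098] [ 3.87738342 -1.02477979 -0.47756459] 0.014938240348552529 25.46081632375717
r,angle 0.03998422757894193 1.1813353672813776
1.3 [-0.009, -0.0031, -0.0016] [0.0007, -0.0005, -0.0005]
1.45 [-0.0207, -0.0054, -0.0016] [0.0007, -0.0005, -0.0005]
1.6 [-0.0327, -0.006, -0.0016] [0.0007, -0.0005, -0.0005]
```

send_rows([
  {"tx": -0.009,"ty": -0.003,"tz": 0,"rx": 0,"ry": 0,"rz": 0,"claw": 0},
  {"tx": -0.0207,"ty": -0.0052,"tz": 0,"rx": 0,"ry": 0,"rz": 0,"claw": 0},
  {"tx": -0.033,"ty": -0.0055,"tz": 0,"rx": 0,"ry": 0,"rz": 0,"claw": 0},
  {"tx": -0.033,"ty": -0.0055,"tz": 0,"rx": 0,"ry": 0,"rz": 0,"claw": 0},
  {"tx": -0.033,"ty": -0.0055,"tz": 0,"rx": 0,"ry": 0,"rz": 0,"claw": 0},
  {"tx": -0.033,"ty": -0.0055,"tz": 0,"rx": 0,"ry": 0,"rz": 0,"claw": 0},
])

```text
clock: 13.88
ee_pos: [0.5645, -0.1668, 0.0762]
tool_rot: [-0.0, 0.803, 0.595, 0.001]
wrist_force: [4.6, 1.5, 1.0]
width: 0.0149
grasp_force: 25.5
```

```bash
python3 - <<'E'
from h import *
s=env.read_state();print(s["ee_pos"],s["wrist_force"],s["width"],s["grasp_force"])
P=s["ee_pos"]-(HO+.1*np.array([np.cos(HY),np.sin(HY),0]));print("r,angle",np.hypot(*P[:2]),np.arctan2(P[1],P[0])-HY-np.pi/2)
E
```

```text
[ 0.56453863 -0.16676717  0.07623237] [4.62424044 1.46564561 1.04952313] 0.014882335316439392 25.48409342765808
r,angle 0.03978221807063659 1.5776058274057703
```

send_rows([
  {"tx": 0,"ty": 0,"tz": 0,"rx": 0,"ry": 0,"rz": 0,"claw": 0.25},
  {"tx": 0,"ty": 0,"tz": 0,"rx": 0,"ry": 0,"rz": 0,"claw": 0.35},
  {"tx": 0,"ty": 0,"tz": 0,"rx": 0,"ry": 0,"rz": 0,"claw": 0.45},
  {"tx": 0,"ty": 0,"tz": 0,"rx": 0,"ry": 0,"rz": 0,"claw": 0.45},
  {"tx": 0,"ty": 0,"tz": -0.04,"rx": 0,"ry": 0,"rz": 0,"claw": 0.45},
  {"tx": 0,"ty": 0,"tz": -0.1,"rx": 0,"ry": 0,"rz": 0,"claw": 0.45},
  {"tx": 0,"ty": -0.02,"tz": -0.17,"rx": 0,"ry": 0,"rz": 0,"claw": 0.45},
  {"tx": 0,"ty": -0.08,"tz": -0.24,"rx": 0,"ry": 0,"rz": 0,"claw": 0.45},
  {"tx": 0.08,"ty": -0.1,"tz": -0.3,"rx": 0,"ry": 0,"rz": 0,"claw": 0.45},
  {"tx": 0.08,"ty": -0.1,"tz": -0.32,"rx": 0,"ry": 0,"rz": 0,"claw": 0.45},
  {"tx": 0.08,"ty": -0.1,"tz": -0.32,"rx": 0,"ry": 0,"rz": 0,"claw": 0.45},
  {"tx": 0.08,"ty": -0.1,"tz": -0.32,"rx": 0,"ry": 0,"rz": 0,"claw": 0.45},
])

```text
clock: 14.88
ee_pos: [0.5277, -0.1143, 0.2367]
tool_rot: [0.001, 0.803, 0.596, 0.0]
wrist_force: [0.1, -1.0, -0.7]
width: 0.0384
grasp_force: 0.0
```

```bash
python3 - <<'E'
from h import *
s=env.read_state();print(s["ee_pos"],s["clock"])
c=cam("wrist")
u=np.array([np.cos(HY),np.sin(HY),0]);v=np.array([-u[1],u[0],0])
H=lambda *P:[HO+x*u+y*v+np.array([0,0,z]) for x,y,z in np.array(P)/1e3]
uv=proj(c,H((60,0,86.5),(100,0,58.5),(60,0,58.5),(0,0,84)));print(np.round(uv,1).tolist())
x,y=uv[0].astype(int);g=c["color"].min(2)
m=(g<60).astype(np.uint8);n,l,st,ce=cv2.connectedComponentsWithStats(m)
for i in range(1,n):
    if 60<st[i,4]<4000 and abs(ce[i]-uv[0]).max()<80: print(st[i],np.round(ce[i],1))
x0,y0=x-90,max(y-70,0);print(x0,y0);cv2.imwrite("pics/w7.png",cv2.resize(c["color"][y0:y0+140,x0:x0+180,::-1],(720,560),interpolation=cv2.INTER_CUBIC))
E
```

```text
[ 0.5277388  -0.11429399  0.23674618] 14.8833
[[363.6, 230.6], [396.1, 220.4], [359.7, 220.4], [304.0, 229.6]]
273 160
```

```bash
python3 - <<'E'
import cv2,numpy as np
g=cv2.imread("pics/w7.png");g=cv2.resize(g,(180,140),interpolation=cv2.INTER_AREA).min(2)
print("cols",273+60,"rows",160+35)
for r in range(35,90,2): print(160+r,''.join(" .:-=+*#%@"[9-int(v)*10//256] for v in g[r,15:150]))
E
```

```text
cols 333 rows 195
195 ----------=*******##**=--------------------------------------------------------------=++=-::...::..:.......:..::::::...            .+##
197 ----------+**#*****##*=--------------------------------------------------------------=++=-:.....:::...:.:..:.:::.....              .+##
199 ---------=+*#**#***##*=--------------------------------------------------------------=++=-::..::::.:....::..:.                     :*##
201 ---------=************=--------------------------------------------------------------=+==-:::::::::.:........                      -*##
203 ---------=********#*#*=--------------------------------------------------------------=+==::::.:::::.:..                           .=*##
205 ---------=************=--------------------------------------------------------------=+==::.::::.....                             .+###
207 ---------=************=--------------------------------------------------------------=+=-:::..                                    :*###
209 ---------=************=--------------------------------------------------------------=+=-:...     
[... 2137 characters left out ...]

241 ----------+*########**+---...                                                     :--:                                        :*#######
243 ----------+*####*####*-......                                                     :--:                                        =*#######
245 ----------+*#########*-.....                                                      :--:                                       .=*#######
247 ----------=*#########+.                                                          .---:                                       .+########
249 ----------=*#########+.                                                          .---:                                       :*########
```

```bash
python3 -c "
from bench import env
print(env.sign_off())"
```

```text
the job is handed in; nothing more can be done
None
```

The plate is hooked under the lip and lies flat in its seat, the latch is swung across its free edge to 1.57 rad (within about 2°), and the job was handed in at about 15 s with the gripper clear and the beaker and tape roll never approached.

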